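Thread a specimen carrier onto the tilted spindle of a lab stage

TASK

Fetch the notched specimen carrier from the bench and thread it, hub outward, onto the tilted spindle of the stage. Turn it until its notches drop over the drive pins and it sits fully home, flat on the seat, then let go. Leave the plain holder, the jar and the test block where they stand.

Things in the scene. Friction and masses are not known exactly. Their poses are not given: they have to be found in the camera images.
- carrier_mid (a point): Centre of the loose specimen carrier (about 280 g, aluminium): 26 mm above its underside, on its bore axis; z points out of the hub. A flange 90 mm in diameter, 12 mm thick, with six black specimen mounts 3 mm proud of its top, and on it a square hub 34 x 34 x 40 mm tall (52 mm over all), flats facing this frame's x and y. Through bore 16.4 mm. Starts flat on the bench, hub up.
- carrier_foot (a point): Centre of the carrier's underside, same axes as carrier_mid. Here the flange has six straight radial notches, 10 mm wide and 7 mm deep, open at the rim, every 60 degrees, one of them along this frame's x.
- seat (a point): Centre of the flat round seat (96 mm diameter) of the tilting stage, where the spindle rises; z points outward along the spindle, which leans 17 to 26 degrees from upright, roughly towards the robot. Seat centre 130 mm above the bench; foot 150 x 150 mm; all else of the stage is below the seat's plane or beside it no higher than 115 mm. Home, carrier_foot lies on this point.
- spindle_tip (a point): Tip of the spindle, 42 mm out from the seat; same axes as seat. Spindle 14 mm in diameter, its last 8 mm tapering to 6 mm. Three drive pins, 6 mm in diameter and 6 mm tall, stand on the seat 36 mm from its axis, 120 degrees apart; their angle differs every time and no frame gives it: find it by feel or sight. Off the notches the carrier rests on them 6 mm proud. Tilt and seat are braked stiff.
- plain_holder_mid (a point): Bystander: centre (20 mm up) of a plain round aluminium holder, flange 76 mm diameter and 14 mm thick, smooth rim, round solid knob of 28 mm diameter up to 40 mm. Leave it.
- jar_mid (a point): Bystander: centre of a white plastic jar, 60 mm diameter, 60 mm tall. Leave it.
- test_block_mid (a point): Bystander: centre of a steel hardness test block, 60 x 60 x 16 mm. Leave it.
There are look-alikes about, which are no part of the job. Leave any blue look-alike of the part that bears carrier_mid alone.

How it is judged:
By the outcome, as a careful person would: the job done as asked, in the order asked, and still so for the second after the job is handed in, with the robot touching nothing.
It also fails if it takes over 72 s, if anything falls off the work surface, if the arm or the gripper's body presses on something with over 40 N, if the wrist force passes 120 N, or if a joint passes its speed limit or range.

ROBOT

A 7-joint arm with a two-finger parallel gripper is mounted at the origin on the work surface. World frame = base frame: x ahead of the robot, y to its left, z up, the work surface at z = 0. Lengths are in m, angles in rad, forces in N, time in s.
With the tool pointing down it reaches from about 0.35 to 0.9 m from the base axis. Payload 8.1 kg.
Tool frame: the origin (TCP) lies at the very end of the fingers, on their centre line; the grasp point (between the pads) lies 19 mm behind it; z points along the fingers, y is the line along which they close (so a half turn about z gives the same grasp; the last joint's range is limited). The gripper opens to 92 mm and grips with 3 to 60 N. Pads are 19 mm wide; open, the fingers measure 130 mm over their backs; the gripper's body (75 mm by 190 mm) begins 47 mm behind the grasp point.
Start: joints at [-1.289, 0.434, 0.025, 1.573, -0.012, 1.134, -0.075], TCP at [0.235, 0.579, 0.227] pointing down, gripper open.
Joint ranges: [-2.62, 2.62], [-0.44, 2.09], [-1.27, 1.32], [0.08, 2.57], [-1.32, 4.46], [0.12, 2], [-2.74, 2.74]. Speed limits (rad/s): [2.22, 2.22, 3.01, 3.01, 3.14, 3.14, 3.14].

INTERFACE

Orientations are given as a rotation vector (axis times angle).
In Python, from cell import readout, cams, job gives the robot as it stands.
- The arm moves only by the tool drive_tool, never from a script. Its argument "commands" is a list of rows, each a list of 3 entries, a list of its own where there are three numbers: the turn, a rotation vector about the tool's x, y, z in rad, then the shift along the tool's x, y, z in cm, then the gripper's target within -1 to 1 (fully open at 1, half-way at 0, shut at -1). A call has 1 to 20 rows; each row is the pose to reach, as a shift and turn from the pose commanded when the call began, along the tool's axes at that moment; what a row does not reach only later rows make up. A row lasts 1/12 s, in which the tool goes at most 41.7 mm and 7.16 degrees, less where a joint would pass 70% of its speed; a pose out of reach is approached as far as the arm can. A call with a gripper value outside its range is refused whole. The fingers move at their own pace and stop on an object; "newtons" is the grip in N (left out, the last holds). Time passes only in rows, so rows that repeat a pose let the fingers close. It gives the time, the measured TCP pose, the force, the opening and the grip force at its end, in the units of the state.
- readout.observe(): the state, without advancing time (a new reading comes with each control period).
- cams.get_image(name): name is "scene" or "top"; returns the picture (384x512x3 uint8, blue, green, red); there is no depth.
- cams.camera_info(name): a dict with "camera_matrix" (3x3 intrinsics, pixels), "R" (3x3) and "t" (3): a world point X has camera coordinates R X + t. Camera axes: x right, y down, z forward; pixel columns grow to the right and rows downward; lengths in m; the calibration is good to about 2 mm. A picture is of the moment at which its call begins. camera_info takes no time and is no camera call.
- job.sign_off(): hands the job in; it is judged then, once.
The state is a dict: "clock": time; "joints": joint angles; "dq": joint speeds; "joint_efforts": joint torques, N m; "position": TCP position; "ee_rot": TCP orientation; "force": force on the tool from outside, world axes, zero at the start; "ft_torque": the same for the moment, N m; "width": opening from 0.0 (shut) to 1.0 (fully open); "gripper_force": force on a finger pad.
Only numpy, scipy, OpenCV 4.12 (cv2) and the standard library are available. Lean on these libraries where they do the work, as an engineer would, in place of code of your own. Each camera call takes 0.05 s, during which the arm holds its last target. There are 200 camera calls.

## Working session

There is one attempt and no reset: what is moved stays moved. The work goes in short steps, Python scripts to look and compute and a tool call to move; the robot and the scene stay as the last step left them, time stands still between calls to the robot, and variables do not carry over. Pictures are saved under pics/ and viewed, at most 10 in all, crops included, and the job is handed in when it is done.

Besides the shell and the picture viewer there is one more tool, called after "Call:" by a JSON object that holds its "name" and its "arguments", one argument or row to a line. drive_tool: Moves the arm, as the interface text tells. Its arguments: {"type":"object","properties":{"commands":{"type":"array"},"newtons":{"type":"number"}},"required":["commands"]}

```bash
mkdir -p pics
python3 - <<'E'
from cell import readout,cams
import cv2
print(readout.observe())
for n in("scene","top"):
    cv2.imwrite(f"pics/{n}0.png",cams.get_image(n)); c=cams.camera_info(n); print(n,c)
E
```

```text
{'clock': 0.0, 'joints': array([-1.28859607,  0.43521491,  0.0249705 ,  1.57410733, -0.01162012,
        1.13398858, -0.07510145]), 'dq': array([ 1.28042562e-03, -1.63297841e-03,  1.09813275e-03,  1.92034444e-03,
        1.71788294e-05, -2.42397559e-04, -2.64416351e-04]), 'joint_efforts': array([ 2.07377234e-03, -6.67836714e+01,  9.86284576e-01, -3.14460397e+01,
       -6.03959640e-02,  4.25076485e-02,  1.30225581e-04]), 'position': array([0.23446127, 0.57879975, 0.22594599]), 'ee_rot': array([-6.00805904e-01, -3.08342473e+00,  2.45475052e-03]), 'force': array([ 0.8905131 , -0.52647656,  0.63426467]), 'ft_torque': array([-0.03802894,  0.01600003, -0.02943905]), 'gripper_force': 0.0, 'width': 0.9986344801847472}
scene {'camera_matrix': array([[451.60718495,   0.        , 255.08705566],
       [  0.        , 451.60718495, 194.98064403],
       [  0.        ,   0.        ,   1.        ]]), 'R': array([[ 0.47645091,  0.87900015,  0.01879506],
       [ 0.61549364, -0.3182028 , -0.72105101],
       [-0.62782331,  0.35511365, -0.69262702]]), 't': array([-0.29316935, -0.26558332,  1.57329008])}
top {'camera_matrix': array([[401.38797915,   0.        , 262.19760056],
       [  0.        , 401.38797915, 188.37696935],
       [  0.        ,   0.        ,   1.        ]]), 'R': array([[ 3.43818380e-04, -9.99991762e-01, -4.04445244e-03],
       [-9.96908265e-01, -2.49658303e-05, -7.85742360e-02],
       [ 7.85734877e-02,  4.05896333e-03, -9.96900061e-01]]), 't': array([0.01575079, 0.58857393, 0.90155126])}
```

View pics/scene0.png

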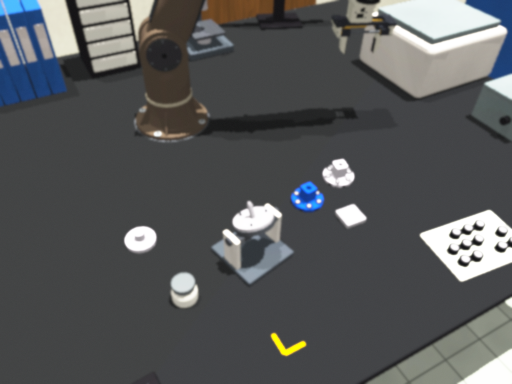

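View pics/top0.png

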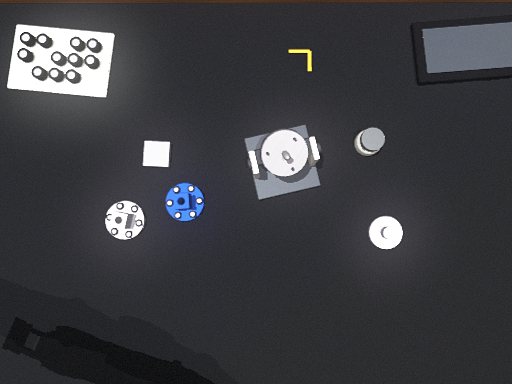

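The scene view shows the white carrier at (338,172), the blue look-alike at (307,196) and the stage at (252,240). In the top view they are at (125,220), (185,202) and (285,155). I'll zoom in on the carrier and seat.

Run:
```python
import cv2,numpy as np
t=cv2.imread("pics/top0.png");s=cv2.imread("pics/scene0.png")
def c(i,x,y,h,o=380): return cv2.resize(i[y-h:y+h,x-h:x+h],(o,o),interpolation=cv2.INTER_CUBIC)
cv2.imwrite("pics/crop1.png",np.hstack([c(t,125,220,25),c(t,285,155,38)]))
```

```text
(no output)
```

View pics/crop1.png

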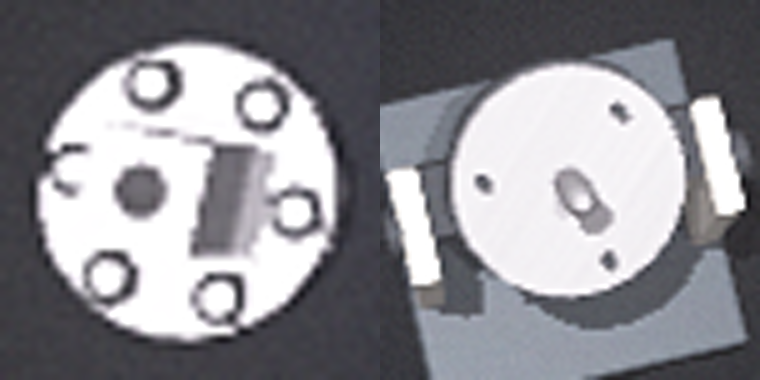

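Left crop: the carrier's hub top face, bore at (140,190), offset towards the left of the flange. Right crop: seat ellipse centre at about (570,180) and pins at (621,112), (484,183) and (610,260). Next is the scene view of the stage.

Run:
```python
import cv2,numpy as np
t=cv2.imread("pics/top0.png");s=cv2.imread("pics/scene0.png")
def c(i,x,y,h,o=380): return cv2.resize(i[y-h:y+h,x-h:x+h],(o,o),interpolation=cv2.INTER_CUBIC)
cv2.imwrite("pics/crop2.png",np.hstack([c(s,254,218,25),c(t,285,155,15)]))
for n,i,(x0,y0,x1,y1) in(("seat_top",t,(255,125,315,185)),("car_top",t,(98,195,152,245)),("seat_sc",s,(228,198,278,240)),("car_sc",s,(318,155,360,190))):
    g=cv2.cvtColor(i[y0:y1,x0:x1],cv2.COLOR_BGR2GRAY)
    for th in(120,150,180):
        m=(g>th).astype(np.uint8)
        cs,_=cv2.findContours(m,cv2.RETR_EXTERNAL,cv2.CHAIN_APPROX_NONE)
        k=max(cs,key=cv2.contourArea); h=cv2.convexHull(k)
        e=cv2.fitEllipse(k);print(n,th,np.round(np.array(e[0])+(x0,y0),2),np.round(e[1],2),round(e[2],1),cv2.contourArea(k),cv2.boundingRect(k))
```

```text
seat_top 120 [286.41 157.75] [57.21 63.78] 60.1 2152.0 (0, 0, 60, 60)
seat_top 150 [284.49 159.15] [54.19 57.69] 55.7 1873.0 (0, 5, 59, 55)
seat_top 180 [284.29 152.63] [44.88 46.12] 47.3 1625.0 (7, 5, 46, 46)
car_top 120 [124.34 219.71] [37.8  38.72] 39.4 1146.0 (7, 5, 39, 40)
car_top 150 [124.44 219.6 ] [37.51 38.15] 68.0 1121.0 (7, 6, 39, 39)
car_top 180 [124.93 219.45] [34.31 37.89] 68.4 970.5 (7, 6, 39, 39)
seat_sc 120 [254.45 217.  ] [27.52 45.15] 74.9 924.5 (4, 3, 46, 31)
seat_sc 150 [254.5  216.83] [26.43 44.38] 74.9 869.5 (4, 3, 46, 31)
seat_sc 180 [254.87 216.78] [24.78 43.54] 73.6 799.5 (5, 3, 45, 30)
car_sc 120 [338.32 173.13] [27.35 30.67] 97.1 633.5 (4, 3, 33, 30)
car_sc 150 [338.38 173.13] [26.41 30.16] 98.9 598.0 (4, 4, 33, 28)
car_sc 180 [338.37 173.02] [25.66 28.97] 99.2 557.5 (5, 4, 31, 27)
```

View pics/crop2.png

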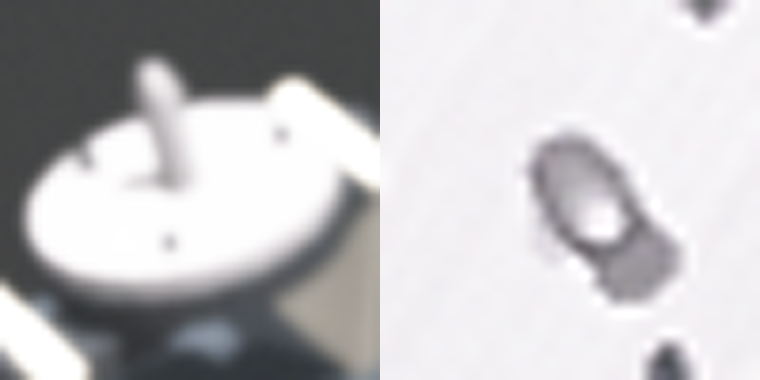

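Left crop (scene): tip at (152,65), spindle base at (176,183), pins at (280,133), (85,155) and (168,242). Right crop (top): spindle base at about (567,160), tip at about (605,222). I'll triangulate these.

```bash
cat > h.py <<'E'
import numpy as np,cv2
from cell import readout,cams
I={n:cams.camera_info(n) for n in("scene","top")}
P={n:c["camera_matrix"]@np.c_[c["R"],c["t"]] for n,c in I.items()}
def tri(a,b):
    x=cv2.triangulatePoints(P["top"],P["scene"],np.float64(a).reshape(2,1),np.float64(b).reshape(2,1));return (x[:3]/x[3]).ravel()
def ray(n,p,z):
    c=I[n];o=-c["R"].T@c["t"];d=c["R"].T@np.linalg.solve(c["camera_matrix"],[*p,1]);return o+d*(z-o[2])/d[2]
def proj(n,X):
    q=P[n]@[*X,1];return q[:2]/q[2]
E
python3 - <<'E'
from h import *
np.set_printoptions(precision=4,suppress=True)
def tr(n,a,b):
    X=tri(a,b);print(n,X,"err",proj("top",X)-a,proj("scene",X)-b);return X
S=tr("seat",(284.35,152.9),(254.2,216.6))
print("seat ray top z.13",ray("top",(284.35,152.9),.13),"scene",ray("scene",(254.2,216.6),.13))
T=tr("tip",(287.8,157.5),(249,201.6))
A=tr("A",(295.2,139.4),(251.1,224.8));B=tr("B",(267.8,153.6),(265.8,210.5));C=tr("C",(293,169),(240.2,213.4))
n=np.cross(B-A,C-A);n/=np.linalg.norm(n);n*=np.sign(n[2])
print("pin centroid",(A+B+C)/3,"n",n,"tilt",np.degrees(np.arccos(n[2])),[np.linalg.norm(p-(A+B+C)/3) for p in(A,B,C)])
d=T-S;print("tip n",d/np.linalg.norm(d),np.linalg.norm(d),np.degrees(np.arccos(d[2]/np.linalg.norm(d))))
# carrier
print("flange top z.012",ray("top",(124.4,219.65),.010),"scene",ray("scene",(338.3,174.5),.012))
print("bore z.052",ray("top",(100+140/7.6,195+190/7.6),.052))
for q in((152,83),(262,105),(296,211),(218,299),(109,277)): print(ray("top",(100+q[0]/7.6,195+q[1]/7.6),.014)[:2])
E
```

```text
seat [ 0.6539 -0.028   0.1316] err [-0.9269 -0.4856] [-0.7191  0.0151]
seat ray top z.13 [ 0.6531 -0.03    0.13  ] scene [ 0.6533 -0.0257  0.13  ]
tip [ 0.6381 -0.0333  0.1698] err [-0.677  -0.3518] [-0.5082  0.0064]
A [ 0.68   -0.05    0.1397] err [-0.7831 -0.4083] [-0.62    0.0096]
B [0.6516 0.0052 0.1344] err [-0.5873 -0.3092] [-0.4495  0.0211]
C [ 0.6214 -0.0473  0.1217] err [-0.4021 -0.2067] [-0.3079 -0.0012]
pin centroid [ 0.651  -0.0307  0.1319] n [-0.2949 -0.0597  0.9536] tilt 17.512946568168545 [np.float64(0.03573257401344226), np.float64(0.03600175123777954), np.float64(0.03546004478410764)]
tip n [-0.3793 -0.1271  0.9165] 0.041637636314900354 23.582098964432582
flange top z.012 [0.5166 0.3364 0.01  ] scene [0.5194 0.3365 0.012 ]
bore z.052 [0.5158 0.3351 0.052 ]
[0.5484 0.3461]
[0.5417 0.3123]
[0.5095 0.3011]
[0.4828 0.3242]
[0.4895 0.3575]
```

Run:
```python
from h import *
from scipy.optimize import least_squares
from scipy.spatial.transform import Rotation as R
np.set_printoptions(precision=4,suppress=True)
obs={"top":[(284.35,152.9),(287.8,157.5),(295.2,139.4),(267.8,153.6),(293,169)],"scene":[(253.7,216.8),(249,202),(251.1,224.8),(265.8,210.5),(240.2,213.4)]}
def fr(p):
    z=np.array([-np.sin(p[2])*np.cos(p[3]),-np.sin(p[2])*np.sin(p[3]),np.cos(p[2])]);x=np.cross([0,1,0],z);x/=np.linalg.norm(x);return np.c_[x,np.cross(z,x),z]
def pts(p):
    F=fr(p);c=np.array([p[0],p[1],.13]);L=[c,c+F[:,2]*.041]
    for k in(0,2,4): 
        a=p[4]+k*np.pi/3; L.append(c+F@[.036*np.cos(a),.036*np.sin(a),.004])
    return L
def res(p,o=obs):
    L=pts(p);r=[(p[-1] if 0 else 0)]
    for i,n in enumerate(("top","scene")):
        off=p[5+2*i:7+2*i]; r+=list(np.concatenate([proj(n,X)+off-u for X,u in zip(L,o[n])]))+list(off*.5)
    return np.array(r)
best=min((least_squares(res,[.653,-.028,.36,.26,a,0,0,0,0]) for a in(-1,0,1,2,3,4)),key=lambda s:s.cost)
p=best.x;print("x y tilt az(deg)",p[:2],np.degrees(p[2:5]),"off",p[5:],"cost",best.cost);print(res(p))
F=fr(p);print("n",F[:,2],"seat x axis",F[:,0],"tip",pts(p)[1])
# scene ellipse aspect
c=I["scene"];o=-c["R"].T@c["t"];v=o-np.array([*p[:2],.13]);v/=np.linalg.norm(v);print("pred aspect scene",v@F[:,2],"measured .595");
c=I["top"];o=-c["R"].T@c["t"];v=o-np.array([*p[:2],.13]);v/=np.linalg.norm(v);print("pred aspect top",v@F[:,2],"measured .973")
M=np.array([ray("top",(100+q[0]/7.6,195+q[1]/7.6),.014)[:2] for q in((152,83),(262,105),(296,211),(218,299),(109,277))])
s=least_squares(lambda q:(M-q[:2]-q[3]*np.c_[np.cos(q[2]-np.arange(5)*np.pi/3),np.sin(q[2]-np.arange(5)*np.pi/3)]).ravel(),[.516,.33,.3,.036])
print("mounts c,ang,r",s.x,np.degrees(s.x[2]),s.cost); print("blue",ray("top",(185,202),.02))
i=cv2.imread("pics/scene0.png");cv2.imwrite("pics/crop3.png",cv2.resize(i[150:192,316:364],(672,588),interpolation=cv2.INTER_CUBIC))
```

```text
x y tilt az(deg) [ 0.6525 -0.0304] [ 20.2288  13.5093 327.1764] off [0.3641 0.3639 0.6111 0.1746] cost 1.5940878528560942
[ 0.      0.5763  0.6693 -0.1337 -0.2109 -0.2442 -0.383  -0.164  -0.2842
 -0.1254  0.1178  0.1821  0.182  -0.7952  0.4377  0.0648  0.4241 -0.0235
 -0.5712  0.2155 -0.52    0.3857  0.1857  0.3055  0.0873]
n [-0.3362 -0.0808  0.9383] seat x axis [ 0.9414 -0.      0.3373] tip [ 0.6387 -0.0337  0.1685]
pred aspect scene 0.5075201720898406 measured .595
pred aspect top 0.9755356953007832 measured .973
mounts c,ang,r [0.5157 0.335  0.3309 0.0346] 18.956896478715883 2.1176511961649644e-07
blue [0.5573 0.194  0.02  ]
```

View pics/crop3.png

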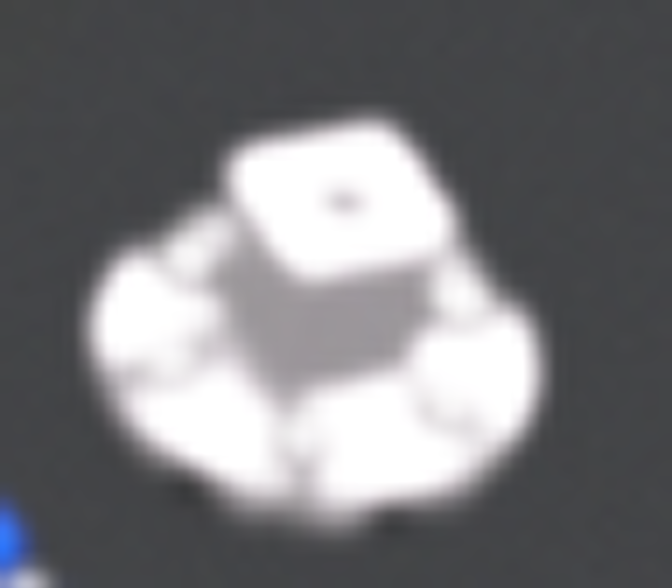

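Dark notch gaps show in the rim at (190,480) and (390,515), between the mounts at (150,365), (300,450) and (450,400). That puts carrier x at about -11° mod 60. I'll plan the pick next.

```bash
cat >> h.py <<'E'
from scipy.spatial.transform import Rotation as Ro
np.set_printoptions(precision=4,suppress=True)
def rot(n,yaw):
    """tool z=-n, tool y along world yaw (deg) projected normal to n"""
    n=np.array(n)/np.linalg.norm(n);y=np.array([np.cos(np.radians(yaw)),np.sin(np.radians(yaw)),0]);y-=n*(y@n);y/=np.linalg.norm(y)
    return Ro.from_matrix(np.c_[np.cross(y,-n),y,-n])
def go(pos,r):
    s=readout.observe();r0=Ro.from_rotvec(s["ee_rot"])
    print("turn",(r0.inv()*r).as_rotvec(),"shift cm",r0.inv().apply(np.array(pos)-s["position"])*100)
E
python3 - <<'E'
from h import *
go([.5158,.335,.10],rot([0,0,1],-11))
E
```

```text
turn [-0.001   0.001   1.3779] shift cm [-35.2271 -12.0245  12.6255]
```

Call:
{"name": "drive_tool", "arguments": {
  "commands": [
    [[0,0,1.378],[-35.2,-12.0,12.6],0.6],
    [[0,0,1.378],[-35.2,-12.0,12.6],0.6],
    [[0,0,1.378],[-35.2,-12.0,12.6],0.6],
    [[0,0,1.378],[-35.2,-12.0,12.6],0.6],
    [[0,0,1.378],[-35.2,-12.0,12.6],0.6],
    [[0,0,1.378],[-35.2,-12.0,12.6],0.6],
    [[0,0,1.378],[-35.2,-12.0,12.6],0.6],
    [[0,0,1.378],[-35.2,-12.0,12.6],0.6],
    [[0,0,1.378],[-35.2,-12.0,12.6],0.6],
    [[0,0,1.378],[-35.2,-12.0,12.6],0.6],
    [[0,0,1.378],[-35.2,-12.0,12.6],0.6],
    [[0,0,1.378],[-35.2,-12.0,12.6],0.6],
    [[0,0,1.378],[-35.2,-12.0,12.6],0.6],
    [[0,0,1.378],[-35.2,-12.0,12.6],0.6],
    [[0,0,1.378],[-35.2,-12.0,12.6],0.6],
    [[0,0,1.378],[-35.2,-12.0,12.6],0.6]
  ],
  "newtons": 30
}}

```text
clock: 1.43
position: [0.5153, 0.3368, 0.101]
ee_rot: [-2.42, -2.002, -0.001]
force: [-0.3, 0.1, -0.6]
width: 0.802
gripper_force: 0.0
```

Run:
```python
from h import *
go([.5158,.335,.021],rot([0,0,1],-11)); s=readout.observe();print(s["joints"],s["width"],s["force"])
```

```text
turn [-0.0001 -0.0007  0.0033] shift cm [-0.1708  0.0844  8.001 ]
[-0.9304  0.5636  0.3909  1.7598 -0.2701  0.8709 -0.6075] 0.8023748704421773 [-0.3043  0.0791 -0.6479]
```

Call:
{"name": "drive_tool", "arguments": {
  "commands": [
    [[0,0,0.003],[-0.15,0.1,3],0.4],
    [[0,0,0.003],[-0.15,0.1,5],0.4],
    [[0,0,0.003],[-0.15,0.1,7],0.4],
    [[0,0,0.003],[-0.15,0.1,8],0.4],
    [[0,0,0.003],[-0.15,0.1,8],0.4],
    [[0,0,0.003],[-0.15,0.1,8],0.0],
    [[0,0,0.003],[-0.15,0.1,8],-0.3],
    [[0,0,0.003],[-0.15,0.1,8],-0.6],
    [[0,0,0.003],[-0.15,0.1,8],-1],
    [[0,0,0.003],[-0.15,0.1,8],-1],
    [[0,0,0.003],[-0.15,0.1,8],-1],
    [[0,0,0.003],[-0.15,0.1,8],-1],
    [[0,0,0.003],[-0.15,0.1,8],-1],
    [[0,0,0.003],[-0.15,0.1,8],-1]
  ],
  "newtons": 30
}}

```text
clock: 2.6
position: [0.5168, 0.3346, 0.0215]
ee_rot: [-2.427, -1.994, -0.002]
force: [-2.3, -0.1, 6.6]
width: 0.368
gripper_force: 30.0
```

Run:
```python
from h import *
s=readout.observe();print(s["position"],s["width"],s["width"]*92,s["gripper_force"],s["force"],s["ft_torque"])
```

```text
[0.5168 0.3346 0.0215] 0.3678275551530946 33.840135074084706 30.00089406967163 [-2.2776 -0.1189  6.5943] [-0.1425  0.4249  0.0696]
```

```bash
cat >> h.py <<'E'
def place(d,seat=(.6525,-.0304,.13),tilt=21,az=13.5,yaw=-32.8,grip=.0215,off=(0,0)):
    """TCP pose with carrier_foot d m out from seat; off: carrier axis in tool x,y from TCP"""
    t,a=np.radians([tilt,az]);n=np.array([-np.sin(t)*np.cos(a),-np.sin(t)*np.sin(a),np.cos(t)])
    x=np.cross([0,1,0],n);x/=np.linalg.norm(x);q=np.radians(yaw);y=x*np.cos(q)+np.cross(n,x)*np.sin(q)
    M=np.c_[np.cross(y,-n),y,-n];return np.array(seat)+n*(d+grip)-M[:,:2]@off,Ro.from_matrix(M)
E
python3 - <<'E'
from h import *
p,r=place(.075);print(p,r.as_rotvec());go(p,r)
E
```

```text
[ 0.6189 -0.0385  0.2201] [2.62   1.4543 0.5351]
turn [-0.3014  0.2106  0.3581] shift cm [-34.6042  17.2518 -19.8867]
```

Call:
{"name": "drive_tool", "arguments": {
  "commands": [
    [[0,0,0],[0,0,-2],-1],
    [[0,0,0],[0,0,-5],-1],
    [[0,0,0],[0,0,-9],-1],
    [[0,0,0],[0,0,-13],-1],
    [[0,0,0],[0,0,-17],-1],
    [[0,0,0],[0,0,-21],-1],
    [[0,0,0],[0,0,-24],-1],
    [[0,0,0],[0,0,-24],-1],
    [[0,0,0],[0,0,-24],-1]
  ],
  "newtons": 40
}}

```text
clock: 3.35
position: [0.5171, 0.3346, 0.2621]
ee_rot: [-2.427, -1.994, -0.005]
force: [-0.2, 0.1, -4.5]
width: 0.369
gripper_force: 40.0
```

Run:
```python
from h import *
p,r=place(.075);p[2]+=.04;go(p,r);s=readout.observe();print(s["force"],s["ft_torque"],s["position"])
```

```text
turn [-0.3004  0.2089  0.358 ] shift cm [-34.6227  17.2175   0.1456]
[-0.2266  0.1451 -4.4526] [-0.155   0.1019  0.0229] [0.5171 0.3346 0.2621]
```

Call:
{"name": "drive_tool", "arguments": {
  "commands": [
    [[-0.3,0.209,0.358],[-34.6,17.2,0.1],-1],
    [[-0.3,0.209,0.358],[-34.6,17.2,0.1],-1],
    [[-0.3,0.209,0.358],[-34.6,17.2,0.1],-1],
    [[-0.3,0.209,0.358],[-34.6,17.2,0.1],-1],
    [[-0.3,0.209,0.358],[-34.6,17.2,0.1],-1],
    [[-0.3,0.209,0.358],[-34.6,17.2,0.1],-1],
    [[-0.3,0.209,0.358],[-34.6,17.2,0.1],-1],
    [[-0.3,0.209,0.358],[-34.6,17.2,0.1],-1],
    [[-0.3,0.209,0.358],[-34.6,17.2,0.1],-1],
    [[-0.3,0.209,0.358],[-34.6,17.2,0.1],-1],
    [[-0.3,0.209,0.358],[-34.6,17.2,0.1],-1],
    [[-0.3,0.209,0.358],[-34.6,17.2,0.1],-1],
    [[-0.3,0.209,0.358],[-34.6,17.2,0.1],-1],
    [[-0.3,0.209,0.358],[-34.6,17.2,0.1],-1]
  ]
}}

```text
clock: 4.52
position: [0.6173, -0.0367, 0.2584]
ee_rot: [2.621, 1.459, 0.528]
force: [1.1, -0.1, -3.7]
width: 0.367
gripper_force: 40.0
```

Run:
```python
from h import *
p,r=place(.075);go(p,r);s=readout.observe();print(s["force"],s["joints"],s["position"])
a=cams.get_image("scene");b=cams.get_image("top");cv2.imwrite("pics/s1.png",a);cv2.imwrite("pics/t1.png",b)
c=lambda i,x,y,h:cv2.resize(i[y-h:y+h,x-h:x+h],(400,400),interpolation=cv2.INTER_CUBIC)
cv2.imwrite("pics/crop4.png",np.hstack([c(a,250,190,40),c(b,285,160,45)]))
```

```text
turn [-0.0039  0.0033  0.0024] shift cm [-1.0401 -0.7278  3.6242]
[ 1.1321 -0.1434 -3.6825] [-0.49    0.2303  0.6375  1.9093 -0.3881  0.7368 -0.1948] [ 0.6173 -0.0367  0.2584]
```

View pics/crop4.png

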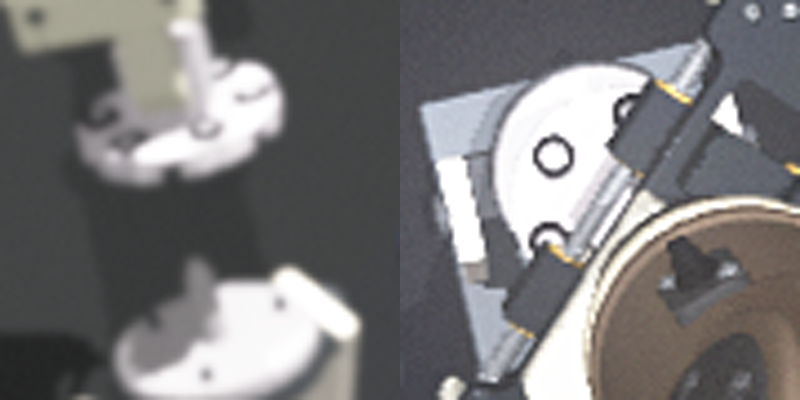

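Left crop: the carrier held above the seat, flange spanning about (78..283), with notch gaps at (175,172) and (268,130). The spindle tip is at about (197,265) in shadow. The carrier's view in the top camera is mostly hidden. I'll compare with the predicted projections.

Run:
```python
from h import *
s=readout.observe();M=Ro.from_rotvec(s["ee_rot"]).as_matrix();f=s["position"]+M[:,2]*.0215;n=-M[:,2]
cr=lambda X:np.round((proj("scene",X)-(210,150))*5,1)
A=np.linspace(0,2*np.pi,181);E=lambda h:np.array([cr(f+M[:,0]*.045*np.cos(a)+M[:,1]*.045*np.sin(a)+n*h) for a in A])
for h in(.0,.012): e=E(h);print(h,"xmin/max",e[:,0].min(),e[:,0].max(),"y",e[:,1].min(),e[:,1].max())
for k in range(6):
    a=np.pi/2+k*np.pi/3;print("notch",k,cr(f+.045*(M[:,0]*np.cos(a)+M[:,1]*np.sin(a))+n*.0035))
i=cv2.imread("pics/s1.png")[150:230,210:290];g=cv2.cvtColor(i,cv2.COLOR_BGR2GRAY)
for y in range(16,40): 
    xs=np.where(g[y]>140)[0];print(y*5,xs.min()*5 if len(xs) else None,xs.max()*5+5 if len(xs) else None,end=' | ')
t=cv2.imread("pics/t1.png");
ct=lambda X:np.round((proj("top",X)-(240,115))*400/90,1)
e=np.array([ct(f+M[:,0]*.045*np.cos(a)+M[:,1]*.045*np.sin(a)+n*.012) for a in A]);print("\ntop crop left",e[:,0].min(),"ytop",e[:,1].min())
for k in range(6):
    a=k*np.pi/3;print("mount top",400+ct(f+.0346*(M[:,0]*np.cos(a)+M[:,1]*np.sin(a))+n*.015)[0],ct(f+.0346*(M[:,0]*np.cos(a)+M[:,1]*np.sin(a))+n*.015)[1])
t0=[.6387,-.0337,.1685];print("tip",cr(t0))
```

```text
0.0 xmin/max 78.4 275.9 y 83.5 180.5
0.012 xmin/max 71.7 270.2 y 60.1 156.0
notch 0 [164.  170.7]
notch 1 [ 83.5 160.7]
notch 2 [ 97.2 115. ]
notch 3 [185.1  79.6]
notch 4 [264.2  87. ]
notch 5 [257.  132.2]
80 125 275 | 85 125 280 | 90 125 280 | 95 120 285 | 100 120 285 | 105 120 285 | 110 125 285 | 115 125 280 | 120 125 280 | 125 145 280 | 130 150 275 | 135 95 260 | 140 85 255 | 145 90 255 | 150 90 250 | 155 95 245 | 160 100 235 | 165 105 220 | 170 110 210 | 175 130 160 | 180 None None | 185 None None | 190 None None | 195 None None | 
top crop left 114.3 ytop 83.8
mount top 555.9 153.8
mount top 635.4 111.9
mount top 708.5 158.5
mount top 701.8 244.9
mount top 624.0 285.5
mount top 551.2 241.0
tip [192.3 261.2]
```

The carrier axis sits about 2 mm along tool +x from the TCP. I'll correct for that.

Run:
```python
from h import *
for d in(.048,.036,.02): go(*place(d,off=(.002,0)))
```

```text
turn [-0.0028  0.0025  0.0025] shift cm [-1.2637 -0.7892  6.3774]
turn [-0.0028  0.0025  0.0025] shift cm [-1.2607 -0.7859  7.5774]
turn [-0.0028  0.0025  0.0025] shift cm [-1.2566 -0.7814  9.1774]
```

Call:
{"name": "drive_tool", "arguments": {
  "commands": [
    [[0,0,0],[-1.2,-0.8,0],-1],
    [[0,0,0],[-1.2,-0.8,2],-1],
    [[0,0,0],[-1.2,-0.8,4],-1],
    [[0,0,0],[-1.2,-0.8,6],-1],
    [[0,0,0],[-1.2,-0.8,6],-1],
    [[0,0,0],[-1.2,-0.8,6],-1],
    [[0,0,0],[-1.2,-0.8,6],-1]
  ]
}}

```text
clock: 5.2
position: [0.6269, -0.0392, 0.1995]
ee_rot: [2.619, 1.455, 0.531]
force: [-0.4, -0.5, -2.7]
width: 0.368
gripper_force: 40.0
```

Run:
```python
from h import *
for d in(.048,.036): go(*place(d,off=(.002,0)))
s=readout.observe();print(s["force"],s["ft_torque"])
```

```text
turn [-0.0007  0.0025  0.0009] shift cm [ 0.0023 -0.1639  0.5   ]
turn [-0.0007  0.0025  0.0009] shift cm [ 0.0053 -0.1631  1.7   ]
[-0.3541 -0.4999 -2.708 ] [-0.2512  0.7045  0.0838]
```

Call:
{"name": "drive_tool", "arguments": {
  "commands": [
    [[0,0,0],[0,-0.16,0.3],-1],
    [[0,0,0],[0,-0.16,0.7],-1],
    [[0,0,0],[0,-0.16,1.1],-1],
    [[0,0,0],[0,-0.16,1.5],-1],
    [[0,0,0],[0,-0.16,1.7],-1],
    [[0,0,0],[0,-0.16,1.7],-1],
    [[0,0,0],[0,-0.16,1.7],-1]
  ]
}}

```text
clock: 5.78
position: [0.6313, -0.0372, 0.1821]
ee_rot: [2.62, 1.455, 0.53]
force: [0.3, 0.3, -3.1]
width: 0.367
gripper_force: 40.0
```

```bash
cat >> h.py <<'E'
def st(*a,**k):
    for d in a: go(*place(d,**{**dict(off=(.002,0)),**k}))
    s=readout.observe();r=Ro.from_rotvec(s["ee_rot"]).inv();print("tool force",r.apply(s["force"]-np.array([0,0,-2.9])),"torque",r.apply(s["ft_torque"]),s["clock"])
E
python3 - <<'E'
from h import *
st(.036,.028)
E
```

```text
turn [-0.0014  0.0032  0.0003] shift cm [ 0.0666  0.0266 -0.0869]
turn [-0.0014  0.0032  0.0003] shift cm [0.0691 0.0277 0.7131]
tool force [ 0.3293 -0.0121  0.3316] torque [ 0.5384 -0.6101 -0.0036] 5.7833
```

Call:
{"name": "drive_tool", "arguments": {
  "commands": [
    [[0,0,0],[0.07,0.03,0.2],-1],
    [[0,0,0],[0.07,0.03,0.4],-1],
    [[0,0,0],[0.07,0.03,0.6],-1],
    [[0,0,0],[0.07,0.03,0.7],-1],
    [[0,0,0],[0.07,0.03,0.7],-1],
    [[0,0,0],[0.07,0.03,0.7],-1]
  ]
}}

```text
clock: 6.28
position: [0.6343, -0.0361, 0.1759]
ee_rot: [2.62, 1.455, 0.53]
force: [0.2, 0.7, -3.7]
width: 0.368
gripper_force: 40.0
```

Run:
```python
from h import *
st(.028,.02)
```

```text
turn [-0.0013  0.0029  0.0004] shift cm [-0.0159 -0.0012  0.0212]
turn [-0.0013  0.0029  0.0004] shift cm [-0.0136 -0.0001  0.8212]
tool force [ 0.535  -0.4115  0.8657] torque [ 0.5134 -0.6445 -0.0291] 6.2833
```

Call:
{"name": "drive_tool", "arguments": {
  "commands": [
    [[0,0,0],[0,0,0.3],-1],
    [[0,0,0],[0,0,0.6],-1],
    [[0,0,0],[0,0,0.9],-1],
    [[0,0,0],[0,0,1.2],-1],
    [[0,0,0],[0,0,1.4],-1],
    [[0,0,0],[0,0,1.4],-1],
    [[0,0,0],[0,0,1.4],-1]
  ]
}}

```text
clock: 6.87
position: [0.6392, -0.035, 0.1628]
ee_rot: [2.62, 1.455, 0.53]
force: [-0.3, 0.2, -3.9]
width: 0.372
gripper_force: 40.0
```

Run:
```python
from h import *
st(.012,.006)
```

```text
turn [-0.0014  0.003   0.0004] shift cm [-0.0127 -0.0011  0.2144]
turn [-0.0014  0.003   0.0004] shift cm [-0.0109 -0.0003  0.8144]
tool force [-0.1781 -0.6017  0.82  ] torque [ 0.5243 -0.555  -0.0188] 6.8667
```

Call:
{"name": "drive_tool", "arguments": {
  "commands": [
    [[0,0,0],[0,0,0.2],-1],
    [[0,0,0],[0,0,0.4],-1],
    [[0,0,0],[0,0,0.6],-1],
    [[0,0,0],[0,0,0.75],-1],
    [[0,0,0],[0,0,0.75],-1],
    [[0,0,0],[0,0,0.75],-1]
  ]
}}

```text
clock: 7.37
position: [0.6417, -0.0344, 0.1558]
ee_rot: [2.62, 1.455, 0.53]
force: [0.3, -0.4, -4.2]
width: 0.366
gripper_force: 40.0
```

Run:
```python
from h import *
st(.006,0)
```

```text
turn [-0.0013  0.003   0.0004] shift cm [-0.0071  0.0021  0.0681]
turn [-0.0013  0.003   0.0004] shift cm [-0.0054  0.0029  0.6681]
tool force [-0.4857  0.1078  1.2749] torque [ 0.5218 -0.6161 -0.0486] 7.3667
```

Now the pin zone: small steps with a force check.

Call:
{"name": "drive_tool", "arguments": {
  "commands": [
    [[0,0,0],[0,0,0.1],-1],
    [[0,0,0],[0,0,0.2],-1],
    [[0,0,0],[0,0,0.3],-1],
    [[0,0,0],[0,0,0.3],-1]
  ]
}}

```text
clock: 7.7
position: [0.6428, -0.0341, 0.153]
ee_rot: [2.62, 1.455, 0.53]
force: [0.1, 0.1, -2.8]
width: 0.37
gripper_force: 40.0
```

Run:
```python
from h import *
st(0)
```

```text
turn [-0.0013  0.0029  0.0005] shift cm [-0.012   0.0036  0.3632]
tool force [ 0.137   0.1137 -0.0376] torque [ 0.4771 -0.6372 -0.0155] 7.7
```

Call:
{"name": "drive_tool", "arguments": {
  "commands": [
    [[0,0,0],[0,0,0.1],-1],
    [[0,0,0],[0,0,0.2],-1],
    [[0,0,0],[0,0,0.3],-1],
    [[0,0,0],[0,0,0.35],-1],
    [[0,0,0],[0,0,0.35],-1]
  ]
}}

```text
clock: 8.12
position: [0.644, -0.0338, 0.1499]
ee_rot: [2.62, 1.455, 0.531]
force: [0.3, 0.8, -2.9]
width: 0.372
gripper_force: 40.0
```

Run:
```python
from h import *
st(0)
```

```text
turn [-0.0013  0.0027  0.0004] shift cm [-0.0126  0.0031  0.0322]
tool force [ 0.8545 -0.1831  0.1754] torque [ 0.5782 -0.5743 -0.0274] 8.1167
```

Call:
{"name": "drive_tool", "arguments": {
  "commands": [
    [[0,0,0],[0,0,0.05],-1],
    [[0,0,0],[0,0,0.1],-1],
    [[0,0,0],[0,0,0.1],-1]
  ]
}}

```text
clock: 8.37
position: [0.644, -0.0338, 0.1497]
ee_rot: [2.621, 1.455, 0.532]
force: [-9.4, 0.7, 8.7]
width: 0.369
gripper_force: 40.0
```

Run:
```python
from h import *
st(0)
```

```text
turn [-0.0014  0.002   0.    ] shift cm [-0.0103  0.0009  0.0148]
tool force [ -0.9671  -5.0008 -14.0674] torque [ 1.2884 -0.7999 -0.0488] 8.3667
```

Contact at home depth (d≈0.1 mm). Easing off and releasing.

Call:
{"name": "drive_tool", "arguments": {
  "commands": [
    [[0,0,0],[0,0,-0.05],-1],
    [[0,0,0],[0,0,-0.05],-0.2],
    [[0,0,0],[0,0,-0.05],0],
    [[0,0,0],[0,0,-0.05],0.2],
    [[0,0,0],[0,0,-0.05],0.4],
    [[0,0,0],[0,0,-0.05],0.4],
    [[0,0,0],[0,0,-0.05],0.4],
    [[0,0,0],[0,0,-2],0.4],
    [[0,0,0],[0,0,-5],0.4],
    [[0,0,0],[0,0,-9],0.4],
    [[0,0,0],[0,0,-13],0.4],
    [[0,0,0],[-8,0,-17],0.4],
    [[0,0,0],[-12,0,-20],0.4],
    [[0,0,0],[-16,0,-20],0.4],
    [[0,0,0],[-20,0,-20],0.4],
    [[0,0,0],[-20,0,-20],0.4],
    [[0,0,0],[-20,0,-20],0.4],
    [[0,0,0],[-20,0,-20],0.4]
  ]
}}

```text
clock: 9.87
position: [0.4767, -0.221, 0.2856]
ee_rot: [2.624, 1.446, 0.531]
force: [-0.1, -1.0, 0.1]
width: 0.702
gripper_force: 0.0
```

Run:
```python
from h import *
s=readout.observe();print(s["force"],s["joints"],s["position"])
a=cams.get_image("scene");b=cams.get_image("top");cv2.imwrite("pics/s2.png",a);cv2.imwrite("pics/t2.png",b)
c=lambda i,x,y,h:cv2.resize(i[y-h:y+h,x-h:x+h],(400,400),interpolation=cv2.INTER_CUBIC)
cv2.imwrite("pics/crop5.png",np.hstack([c(a,252,212,28),c(b,285,155,40)]))
```

```text
[-0.1228 -0.9794  0.1355] [-0.2589  0.0586  0.8223  2.0118 -0.3952  0.8638  0.2181] [ 0.4767 -0.221   0.2856]
```

View pics/crop5.png

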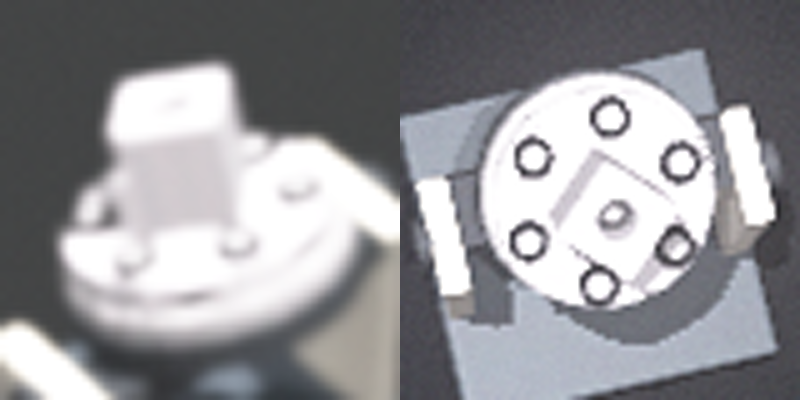

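Both crops show the carrier seated on the spindle: hub outward, rim parallel to the seat edge, only a thin line between them at about (190,297). To be sure it is home, I'll press the hub lightly with the closed fingers and read the depth.

Run:
```python
from h import *
st(.06,.008,grip=.052,off=(0,0))
```

```text
turn [-0.0012  0.0026 -0.0002] shift cm [20.123  -0.0267 10.8755]
turn [-0.0012  0.0026 -0.0002] shift cm [20.1366 -0.0204 16.0754]
tool force [ 1.6556  0.5789 -2.7692] torque [ 0.3316 -0.3984 -0.0316] 9.9667
```

Call:
{"name": "drive_tool", "arguments": {
  "commands": [
    [[0,0,0],[4,0,0],-1],
    [[0,0,0],[8,0,3],-1],
    [[0,0,0],[12,0,6],-1],
    [[0,0,0],[16,0,9],-1],
    [[0,0,0],[20.1,0,10.8],-1],
    [[0,0,0],[20.1,0,10.8],-1],
    [[0,0,0],[20.1,0,10.8],-1],
    [[0,0,0],[20.1,0,12.5],-1],
    [[0,0,0],[20.1,0,14],-1],
    [[0,0,0],[20.1,0,15.5],-1],
    [[0,0,0],[20.1,0,15.9],-1],
    [[0,0,0],[20.1,0,15.9],-1],
    [[0,0,0],[20.1,0,15.9],-1]
  ]
}}

```text
clock: 11.05
position: [0.6307, -0.0355, 0.1877]
ee_rot: [2.62, 1.456, 0.53]
force: [0.1, -1.3, -0.3]
width: 0.003
gripper_force: 0.0
```

Run:
```python
from h import *
st(0,grip=.052,off=(0,0));print(readout.observe()["width"])
```

```text
turn [-0.0017  0.0027  0.0014] shift cm [0.012  0.0266 0.9846]
tool force [-0.4063  1.4105 -2.4757] torque [ 0.3117 -0.4459 -0.0327] 11.05
0.0030793393325041015
```

Call:
{"name": "drive_tool", "arguments": {
  "commands": [
    [[0,0,0],[0,0,0.3],-1],
    [[0,0,0],[0,0,0.6],-1],
    [[0,0,0],[0,0,0.8],-1],
    [[0,0,0],[0,0,0.85],-1],
    [[0,0,0],[0,0,0.9],-1],
    [[0,0,0],[0,0,0.9],-1]
  ]
}}

```text
clock: 11.55
position: [0.6338, -0.0356, 0.1791]
ee_rot: [2.62, 1.455, 0.531]
force: [0.4, 0.0, -0.3]
width: 0.0
gripper_force: 0.0
```

Run:
```python
from h import *
st(0,grip=.052,off=(0,0))
```

```text
turn [-0.0011  0.0028  0.0004] shift cm [ 0.0823 -0.0104  0.0825]
tool force [ 0.8908  0.9828 -2.3124] torque [ 0.3158 -0.4096 -0.0481] 11.55
```

Call:
{"name": "drive_tool", "arguments": {
  "commands": [
    [[0,0,0],[0,0,0.05],-1],
    [[0,0,0],[0,0,0.1],-1],
    [[0,0,0],[0,0,0.15],-1],
    [[0,0,0],[0,0,0.15],-1]
  ]
}}

```text
clock: 11.88
position: [0.6342, -0.0356, 0.1786]
ee_rot: [2.621, 1.454, 0.532]
force: [-8.4, -0.4, 12.0]
width: 0.007
gripper_force: 6.9
```

Run:
```python
from h import *
st(0,grip=.052,off=(0,0))
```

```text
turn [-0.0011  0.0019 -0.0001] shift cm [ 0.0797 -0.0305  0.0172]
tool force [ -0.6331  -2.7603 -16.8638] torque [ 1.1593 -0.5635 -0.0896] 11.8833
```

The hub top is at the home height (within 0.2 mm) under about 14 N. Retracting and handing in.

Call:
{"name": "drive_tool", "arguments": {
  "commands": [
    [[0,0,0],[0,0,-1],-1],
    [[0,0,0],[0,0,-4],-1],
    [[0,0,0],[0,0,-8],-1],
    [[0,0,0],[0,0,-12],-1],
    [[0,0,0],[0,0,-12],-1],
    [[0,0,0],[0,0,-12],-1],
    [[0,0,0],[0,0,-12],-1]
  ]
}}

```text
clock: 12.47
position: [0.5926, -0.0448, 0.2901]
ee_rot: [2.62, 1.456, 0.532]
force: [0.2, 0.7, 0.3]
width: 0.007
gripper_force: 0.0
```

Run:
```python
from cell import job,readout
print(readout.observe()["force"]);print(job.sign_off())
```

```text
[0.17153559 0.67717429 0.31910815]
the job is handed in; nothing more can be done
None
```

The carrier is on the spindle, hub outward, with its notches over the drive pins; a light press put the hub top within 0.2 mm of home height, and I then let go, backed off and handed in at about 12.5 s without touching the bystanders.

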